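# Clamp the measuring arm's mounting flange

### The job

Clamp the mounting flange with its four black levers, turning them clockwise by their red pins and always going crosswise (after a lever comes the one across from it): in a first pass bring each slack lever just snug, about 12 N of push at its pin, then in a second crosswise pass tighten all four to about 18 N. No lever may be tightened fully before all four are snug or pushed beyond 20 N, and the things lying around stay where they are.

Things in the scene. Friction and masses are not known exactly. Their poses are not given: they have to be found in the camera images.
- flange: Round dark steel mounting flange, 176 mm wide and 15 mm thick, fixed on the table, with a bare steel ring (64 mm wide, 6 mm high) in its middle. Origin: centre of its underside, z up. Four clamping levers pivot on it 58 mm from its centre, 90 degrees apart, numbered 1 to 4 anticlockwise seen from above: 1 faces 3 and 2 faces 4 across the ring.
- lever1: Clamping lever 1, starts slack. Origin: pivot axis at its underside, z up, x along the arm. Black hub 28 mm wide, 26 mm high; arm 10 mm wide, 14 to 24 mm up; at its end, 45 mm from the axis, an upright red slippery sleeve pin 12 mm thick, 14 to 50 mm up. It only turns: clockwise from above clamps, sinking 5 mm per rad on its face cam. It drags, so it stays as left: 8.9 N at the pin while slack.
- disc1: Greased brass pressure disc under lever 1, 40 mm wide, 8 mm thick, mostly hidden; not to be handled. Origin: centre of its underside. The lever meets it after 0.3 to 0.8 rad, each differently. From then on the push at the red pin (square to the arm, moving slowly) is 8.9 N + 0.12 N per N of clamping force: 12 N snug (25 N), 18 N tight (74 N), some 0.4 to 0.7 rad past the touch.
- lever2: Clamping lever 2, starts slack. Origin: pivot axis at its underside, z up, x along the arm. Black hub 28 mm wide, 26 mm high; arm 10 mm wide, 14 to 24 mm up; at its end, 45 mm from the axis, an upright red slippery sleeve pin 12 mm thick, 14 to 50 mm up. It only turns: clockwise from above clamps, sinking 5 mm per rad on its face cam. It drags, so it stays as left: 8.9 N at the pin while slack.
- disc2: Greased brass pressure disc under lever 2, 40 mm wide, 8 mm thick, mostly hidden; not to be handled. Origin: centre of its underside. The lever meets it after 0.3 to 0.8 rad, each differently. From then on the push at the red pin (square to the arm, moving slowly) is 8.9 N + 0.12 N per N of clamping force: 12 N snug (25 N), 18 N tight (74 N), some 0.4 to 0.7 rad past the touch.
- lever3: Clamping lever 3, starts slack. Origin: pivot axis at its underside, z up, x along the arm. Black hub 28 mm wide, 26 mm high; arm 10 mm wide, 14 to 24 mm up; at its end, 45 mm from the axis, an upright red slippery sleeve pin 12 mm thick, 14 to 50 mm up. It only turns: clockwise from above clamps, sinking 5 mm per rad on its face cam. It drags, so it stays as left: 8.9 N at the pin while slack.
- disc3: Greased brass pressure disc under lever 3, 40 mm wide, 8 mm thick, mostly hidden; not to be handled. Origin: centre of its underside. The lever meets it after 0.3 to 0.8 rad, each differently. From then on the push at the red pin (square to the arm, moving slowly) is 8.9 N + 0.12 N per N of clamping force: 12 N snug (25 N), 18 N tight (74 N), some 0.4 to 0.7 rad past the touch.
- lever4: Clamping lever 4, starts slack. Origin: pivot axis at its underside, z up, x along the arm. Black hub 28 mm wide, 26 mm high; arm 10 mm wide, 14 to 24 mm up; at its end, 45 mm from the axis, an upright red slippery sleeve pin 12 mm thick, 14 to 50 mm up. It only turns: clockwise from above clamps, sinking 5 mm per rad on its face cam. It drags, so it stays as left: 8.9 N at the pin while slack.
- disc4: Greased brass pressure disc under lever 4, 40 mm wide, 8 mm thick, mostly hidden; not to be handled. Origin: centre of its underside. The lever meets it after 0.3 to 0.8 rad, each differently. From then on the push at the red pin (square to the arm, moving slowly) is 8.9 N + 0.12 N per N of clamping force: 12 N snug (25 N), 18 N tight (74 N), some 0.4 to 0.7 rad past the touch.
- roof_tile: Terracotta roof tile sample with three rolls, 150 x 135 x 44 mm. Origin: centre of its underside. A bystander, to be left alone.
- ref_sphere: White reference ball on a round foot, 52 mm wide and 83 mm high. Origin: centre of its underside. A bystander, to be left alone.
- wrench: Steel wrench, 180 mm long, lying beside the flange. Origin: centre of its underside. A bystander, to be left alone.
- screwdriver: Screwdriver with a red handle, 200 mm long, lying. Origin: centre of its underside. A bystander, to be left alone.
- spare_washer: Spare brass washer, 36 mm wide and 6 mm thick, lying beside the flange. Origin: centre of its underside. A bystander, to be left alone.
- screw_jar: Jar of screws, 52 mm wide and 65 mm high. Origin: centre of its underside. A bystander, to be left alone.
- target_puck: Square black target block, 60 x 60 x 30 mm. Origin: centre of its underside. A bystander, to be left alone.

How it is judged:
By the outcome, as a careful person would: the job done as asked, in the order asked, and still so for the second after the job is handed in, with the robot touching nothing.
It also fails if it takes over 72 s, if anything falls off the work surface, if the arm or the gripper's body presses on something with over 40 N, if the wrist force passes 120 N, or if a joint passes its speed limit or range.

### The arm

A 6-joint arm with a two-finger parallel gripper is mounted at the origin on the work surface. World frame = base frame: x ahead of the robot, y to its left, z up, the work surface at z = 0. Lengths are in m, angles in rad, forces in N, time in s.
With the tool pointing down it reaches from about 0.375 to 0.975 m from the base axis. Payload 3.8 kg.
Tool frame: the origin (TCP) lies at the very end of the fingers, on their centre line; the grasp point (between the pads) lies 19 mm behind it; z points along the fingers, y is the line along which they close (so a half turn about z gives the same grasp; the last joint's range is limited). The gripper opens to 85 mm and grips with 20 to 120 N. Pads are 22 mm wide; open, the fingers measure 114 mm over their backs; the gripper's body (76 mm by 85 mm) begins 54 mm behind the grasp point. The pads swing forward as they close: fully open they stand 13 mm farther back than shut.
Start: joints at [-1.278, 0.264, 1.604, -0, 1.274, -0.037], TCP at [0.219, -0.639, 0.231] pointing down, gripper open.
Joint ranges: [-2.63, 2.63], [-0.94, 2.18], [0.31, 2.57], [-1.31, 4.45], [0, 2.66], [-2.55, 2.55]. Speed limits (rad/s): [2.57, 2.57, 3.14, 3.14, 3.14, 3.14].

### API

Orientations are given as a rotation vector (axis times angle).
In Python, from workcell import read_state, read_camera, calibration, finish_job gives the robot as it stands.
- The arm moves only by the tool step_arm, never from a script. Its argument "commands" is a list of rows, each an object of numbers: "fingers": the gripper's target within -1 to 1 (shut at 1, half-way at 0, fully open at -1); "dx", "dy", "dz": the shift along the tool's x, y, z in m; "roll": the turn about the tool's z in degrees. In form: [{"fingers": .., "dx": .., "dy": .., "dz": .., "roll": ..}, ...]. A call has 1 to 8 rows; each row is the pose to reach, as a shift and turn from the pose commanded when the call began, along the tool's axes at that moment; what a row does not reach only later rows make up. A row lasts 1/8 s, in which the tool goes at most 62.5 mm and 10.7 degrees, less where a joint would pass 70% of its speed; a pose out of reach is approached as far as the arm can. A call with a gripper value outside its range is refused whole. The fingers move at their own pace and stop on an object; "squeeze" is the grip in N (left out, the last holds). Time passes only in rows, so rows that repeat a pose let the fingers close. It gives the time, the measured TCP pose, the force, the opening and the grip force at its end, in the units of the state.
- read_state(): the state, without advancing time (a new reading comes with each control period).
- read_camera(name): name is "scene" or "top" or "wrist"; returns (picture, depth): 400x640x3 uint8, blue, green, red; 400x640 float32, m along the optical axis (not along the pixel's ray), 0 where there is no reading.
- calibration(name): a dict with "intrinsics" (3x3 intrinsics, pixels), "world_to_cam" (4x4, takes a point from world to camera coordinates). Camera axes: x right, y up, looking along -z (the intrinsics and any distortion apply to the point x, -y, -z); pixel columns grow to the right and rows downward; lengths in m; the calibration is good to about 2 mm. The wrist camera is an equidistant fisheye: a pixel r from the principal point sees the ray r / f radians off the axis. A picture is of the moment at which its call begins: read the wrist's pose just before it. calibration takes no time and is no camera call; for the wrist camera it gives the pose at the moment of the call.
- finish_job(): hands the job in; it is judged then, once.
The state is a dict: "time": time; "q": joint angles; "joint_vel": joint speeds; "joint_torque": joint torques, N m; "tool_pos": TCP position; "tcp_rot": TCP orientation; "wrist_force": force on the tool from outside, world axes, zero at the start; "torque": the same for the moment, N m; "width": opening from 0.0 (shut) to 1.0 (fully open); "grip_force": force on a finger pad.
Only numpy, scipy, OpenCV 4.12 (cv2) and the standard library are available. Lean on these libraries where they do the work, as an engineer would, in place of code of your own. Each camera call takes 0.05 s, during which the arm holds its last target. There are 200 camera calls.

## Working session

There is one attempt and no reset: what is moved stays moved. The work goes in short steps, Python scripts to look and compute and a tool call to move; the robot and the scene stay as the last step left them, time stands still between calls to the robot, and variables do not carry over. Pictures are saved under pics/ and viewed, at most 10 in all, crops included, and the job is handed in when it is done.

Besides the shell and the picture viewer there is one more tool, called as a command line: name --argument value ..., lists and objects as JSON in quotes. step_arm: Moves the arm, as the interface text tells. Its arguments: {"type":"object","properties":{"commands":{"type":"array","items":{"type":"object","properties":{"fingers":{"type":"number"},"dx":{"type":"number"},"dy":{"type":"number"},"dz":{"type":"number"},"roll":{"type":"number"}}}},"squeeze":{"type":"number"}},"required":["commands"]}

```bash
mkdir -p pics
python3 - <<'E'
from workcell import *
import cv2,numpy as np
s=read_state();print(s)
for n in("top","scene"):
    p,d=read_camera(n);c=calibration(n);print(n,c)
    cv2.imwrite(f"pics/{n}.png",p);np.savez(f"{n}.npz",p=p,d=d,K=c["intrinsics"],T=c["world_to_cam"])
E
```

```text
{'time': 0.0, 'q': array([-1.27793675e+00,  2.64715705e-01,  1.60538886e+00,  1.01402053e-05,
        1.27372313e+00, -3.69213824e-02]), 'joint_vel': array([ 0.00105099, -0.001081  , -0.00118677, -0.00044305, -0.00286733,
       -0.0010379 ]), 'joint_torque': array([-7.73327483e-04, -5.15115058e+01, -3.67314434e+01, -2.99759095e-04,
        1.29549552e-02,  4.20899744e-05]), 'tool_pos': array([ 0.21836154, -0.63791625,  0.22997926]), 'tcp_rot': array([-3.09679398e+00, -5.15305836e-01,  4.32641011e-04]), 'wrist_force': array([ 0.35678374,  0.02570201, -0.36226239]), 'torque': array([0.01153066, 0.01694597, 0.04743947]), 'grip_force': 0.0, 'width': 0.9966947788614184}
top {'intrinsics': array([[409.0367634 ,   0.        , 309.67821197],
       [  0.        , 409.0367634 , 202.11026375],
       [  0.        ,   0.        ,   1.        ]]), 'world_to_cam': array([[-0.02681158, -0.99962358, -0.00581671, -0.01637267],
       [ 0.99629455, -0.02719708,  0.0815934 , -0.54081586],
       [-0.08172088, -0.00360751,  0.99664873, -1.24951005],
       [ 0.        ,  0.        ,  0.        ,  1.        ]])}
scene {'intrinsics': array([[481.77186833,   0.        , 322.15632391],
       [  0.        , 481.77186833, 194.01808359],
       [  0.        ,   0.        ,   1.        ]]), 'world_to_cam': array([[ 0.57000111,  0.82164159,  0.00195651, -0.27186027],
       [-0.597064  ,  0.41256567,  0.68797104,  0.2859739 ],
       [ 0.56445843, -0.39331242,  0.7257355 , -1.61256721],
       [ 0.        ,  0.        ,  0.        ,  1.        ]])}
```

View pics/top.png

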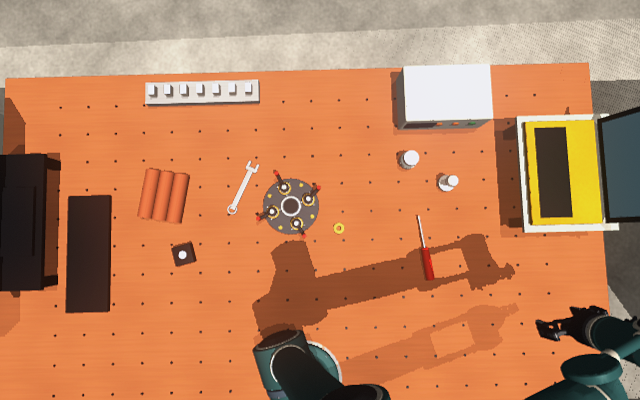

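The flange is at about pixel (291,206), with the levers around it; the nearest bystanders are the wrench (242,188) and the washer (339,228). Next I enlarge the flange.

```bash
cat > h.py <<'E'
import numpy as np
def px2w(u,v,z,K,T):
    r=np.array([(u-K[0,2])/K[0,0],-(v-K[1,2])/K[1,1],-1.]);R=T[:3,:3];c=-R.T@T[:3,3];d=R.T@r
    return c+d*(z-c[2])/d[2]
E
python3 - <<'E'
import numpy as np,cv2
from h import *
f=np.load("top.npz");p,d,K,T=[f[k] for k in("p","d","K","T")]
a=p[160:255,235:350];cv2.imwrite("pics/topc.png",cv2.resize(a,None,fx=6,fy=6,interpolation=cv2.INTER_CUBIC))
print("centre",px2w(291,206,.015,K,T))
h=cv2.cvtColor(p,cv2.COLOR_BGR2HSV)
m=(((h[...,0]<4)|(h[...,0]>174))&(h[...,1]>170)&(h[...,2]>70)).astype(np.uint8)
n,l,s,c=cv2.connectedComponentsWithStats(m)
for i in range(1,n):
    if 240<c[i][0]<345 and 160<c[i][1]<250 and s[i][4]>3: print(c[i],s[i],px2w(*c[i],.05,K,T))
print("washer",px2w(339,228,.006,K,T))
E
```

```text
centre [0.53015661 0.02769395 0.015     ]
[276.2 173.1] [275 172   4   3  10] [0.62969586 0.06890076 0.05      ]
[318.  187.2] [317 186   3   4  10] [ 0.58278616 -0.05768259  0.05      ]
[258. 218.] [257 217   3   3   9] [0.49382749 0.12686917 0.05      ]
[303.88888889 235.33333333] [303 234   3   4   9] [ 0.43771794 -0.0109181   0.05      ]
washer [ 0.45769616 -0.120517    0.006     ]
```

View pics/topc.png

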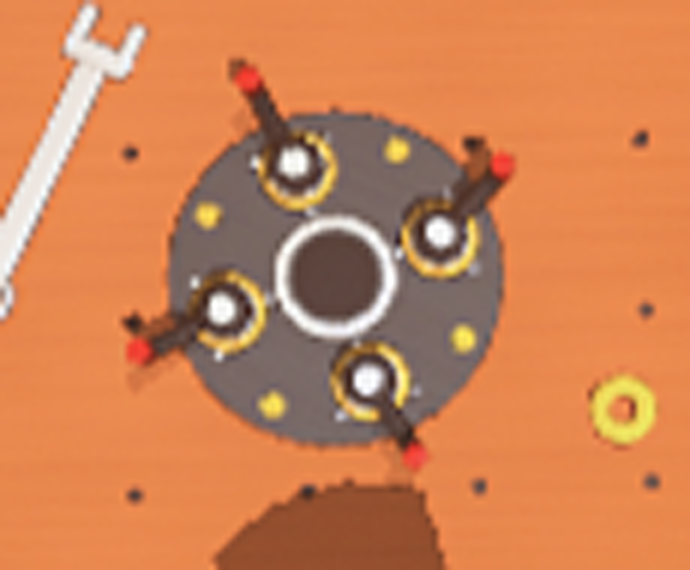

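The crop shows hubs at (294,162), (440,233), (368,378), (223,309) and pins at (247,79), (503,163), (415,457), (138,351). Next I fit the geometry.

Run:
```python
import numpy as np,json
from scipy.optimize import least_squares
from h import *
f=np.load("top.npz");K,T=f["K"],f["T"]
hub=[(294,162),(223,309),(368,378),(440,233)]
pin=[(247,79),(138,351),(415,457),(503,163)]
w=lambda q,z:np.array([px2w(235+(x+.5)/6-.5,160+(y+.5)/6-.5,z,K,T)[:2] for x,y in q])
H=w(hub,.054);P=w(pin,.075)
def piv(p): a=p[2]+np.arange(4)*np.pi/2;return p[:2]+.058*np.c_[np.cos(a),np.sin(a)]
r=least_squares(lambda p:(piv(p)-H).ravel(),[.53,.028,.3]);V=piv(r.x)
print(r.x,np.abs(r.fun).max());
D=P-V;ang=np.arctan2(D[:,1],D[:,0]);print(V,P,np.hypot(*D.T),ang,ang-r.x[2]-np.arange(4)*np.pi/2)
json.dump(dict(V=V.tolist(),ang=ang.tolist()),open("geo.json","w"))
```

```text
[0.53154239 0.02932871 0.30843745] 0.0004854658500016429
[[ 0.58680531  0.04693578]
 [ 0.51393531  0.08459164]
 [ 0.47627946  0.01172164]
 [ 0.54914946 -0.02593421]] [[ 0.62689007  0.06812102]
 [ 0.49245217  0.12483491]
 [ 0.43647107 -0.01097322]
 [ 0.58114868 -0.05851956]] [0.04533875 0.04561849 0.04582318 0.04567007] [ 0.48619538  2.06114173 -2.62344684 -0.79447317] [ 0.17775793  0.18190795 -6.07347694 -5.8152996 ]
```

```bash
cat > plan.py <<'E'
# usage: plan.py lever side standoff_mm z [angle]  -> move to behind the pin, x tool = side*tangent
import sys,json,numpy as np
from workcell import read_state
from scipy.spatial.transform import Rotation as Ro
g=json.load(open("geo.json"));L=int(sys.argv[1]);s=float(sys.argv[2]);so=float(sys.argv[3])/1e3;z=float(sys.argv[4])
a=float(sys.argv[5]) if len(sys.argv)>5 else g["ang"][L]
st=read_state();R=Ro.from_rotvec(st["tcp_rot"]).as_matrix();p=st["tool_pos"]
r=np.array([np.cos(a),np.sin(a)]);t=np.array([r[1],-r[0]])
q=np.r_[np.array(g["V"][L])+.045*r-so*t,z];x=s*t
d=R.T@(q-p);xt=R.T@np.r_[x,0]
roll=np.degrees(np.arctan2(xt[1],xt[0]))
print("t",round(st["time"],2),"goal",q.round(4),"shift mm",(d*1e3).round(1),"roll",round(roll,1),"q6",round(st["q"][5],2),"tilt",R[:,2].round(3))
E
python3 plan.py 0 -1 30 .11
python3 -c "
import numpy as np
for d in np.arange(.025,.401,.025): 
  c,s=np.cos(d),np.sin(d);print(round(d,3),round(17*(1-c)+45*s,2),round(-17*s+45*(1-c),2),round(np.degrees(d),2))"
```

```text
t 0.1 goal [0.6126 0.0945 0.11  ] shift mm [ 610.1 -565.1  121.3] roll -99.0 q6 -0.04 tilt [-0.001  0.002 -1.   ]
0.025 1.13 -0.41 1.43
0.05 2.27 -0.79 2.86
0.075 3.42 -1.15 4.3
0.1 4.58 -1.47 5.73
0.125 5.74 -1.77 7.16
0.15 6.92 -2.04 8.59
0.175 8.09 -2.27 10.03
0.2 9.28 -2.48 11.46
0.225 10.47 -2.66 12.89
0.25 11.66 -2.81 14.32
0.275 12.86 -2.93 15.76
0.3 14.06 -3.01 17.19
0.325 15.26 -3.07 18.62
0.35 16.46 -3.1 20.05
0.375 17.66 -3.1 21.49
0.4 18.87 -3.07 22.92
```

step_arm --commands '[{"fingers": 1,"dx": 0.61,"dy": -0.565,"dz": 0,"roll": -99},{"fingers": 1,"dx": 0.61,"dy": -0.565,"dz": 0,"roll": -99},{"fingers": 1,"dx": 0.61,"dy": -0.565,"dz": 0,"roll": -99},{"fingers": 1,"dx": 0.61,"dy": -0.565,"dz": 0,"roll": -99},{"fingers": 1,"dx": 0.61,"dy": -0.565,"dz": 0,"roll": -99},{"fingers": 1,"dx": 0.61,"dy": -0.565,"dz": 0,"roll": -99},{"fingers": 1,"dx": 0.61,"dy": -0.565,"dz": 0,"roll": -99},{"fingers": 1,"dx": 0.61,"dy": -0.565,"dz": 0,"roll": -99}]'

```text
time: 1.1
tool_pos: [0.456, -0.1964, 0.2311]
tcp_rot: [1.909, 2.495, -0.0]
wrist_force: [0.4, -0.7, 0.1]
width: 0.001
grip_force: 0.0
```

```bash
python3 plan.py 0 -1 30 .11
```

```text
t 1.1 goal [0.6126 0.0945 0.11  ] shift mm [239.7 227.3 121.1] roll -12.7 q6 -0.72 tilt [ 0. -0. -1.]
```

step_arm --commands '[{"fingers": 1,"dx": 0.24,"dy": 0.227,"dz": 0.05,"roll": -12.7},{"fingers": 1,"dx": 0.24,"dy": 0.227,"dz": 0.05,"roll": -12.7},{"fingers": 1,"dx": 0.24,"dy": 0.227,"dz": 0.12,"roll": -12.7},{"fingers": 1,"dx": 0.24,"dy": 0.227,"dz": 0.12,"roll": -12.7},{"fingers": 1,"dx": 0.24,"dy": 0.227,"dz": 0.12,"roll": -12.7},{"fingers": 1,"dx": 0.24,"dy": 0.227,"dz": 0.12,"roll": -12.7},{"fingers": 1,"dx": 0.24,"dy": 0.227,"dz": 0.12,"roll": -12.7},{"fingers": 1,"dx": 0.24,"dy": 0.227,"dz": 0.12,"roll": -12.7}]'

```text
time: 2.1
tool_pos: [0.6131, 0.0915, 0.1109]
tcp_rot: [-1.628, -2.686, 0.002]
wrist_force: [0.2, 0.1, 0.3]
width: 0.001
grip_force: 0.0
```

```bash
python3 plan.py 0 -1 30 .058
python3 - <<'E'
from workcell import *
import cv2
p,d=read_camera("wrist");cv2.imwrite("pics/w1.png",p)
E
```

```text
t 2.1 goal [0.6126 0.0945 0.058 ] shift mm [ 2.9  1.  52.9] roll -0.3 q6 -0.37 tilt [-0.001 -0.001 -1.   ]
```

View pics/w1.png

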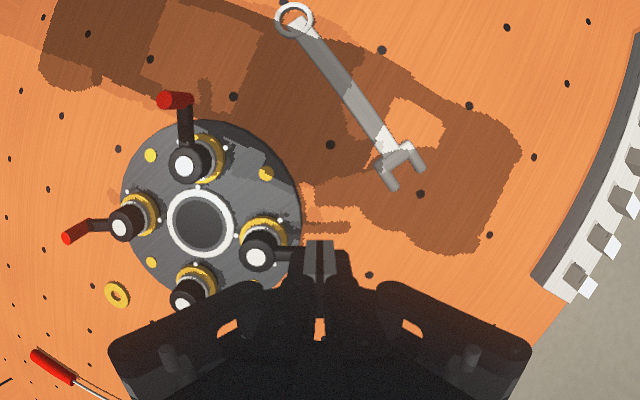

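The wrist view shows the fingertips at (319,243), just behind the pin of the lever with its hub at (257,257). The pin itself is hidden behind the fingers, as expected, so I descend and approach.

step_arm --commands '[{"fingers": 1,"dx": 0.003,"dy": 0.001,"dz": 0.053,"roll": 0},{"fingers": 1,"dx": 0.003,"dy": 0.001,"dz": 0.053,"roll": 0},{"fingers": 1,"dx": 0,"dy": 0.001,"dz": 0.053,"roll": 0},{"fingers": 1,"dx": -0.003,"dy": 0.001,"dz": 0.053,"roll": 0},{"fingers": 1,"dx": -0.006,"dy": 0.001,"dz": 0.053,"roll": 0},{"fingers": 1,"dx": -0.008,"dy": 0.001,"dz": 0.053,"roll": 0}]'

```text
time: 2.9
tool_pos: [0.6189, 0.0849, 0.0593]
tcp_rot: [1.629, 2.685, 0.001]
wrist_force: [0.1, -0.5, 0.6]
width: 0.002
grip_force: 0.0
```

```bash
python3 plan.py 0 -1 17 .058
```

```text
t 2.9 goal [0.6186 0.083  0.058 ] shift mm [-1.5 -1.1  1.3] roll -0.3 q6 -0.38 tilt [ 0.002  0.    -1.   ]
```

step_arm --commands '[{"fingers": 1,"dx": -0.0026,"dy": 0.0004,"dz": 0.001,"roll": 1.4},{"fingers": 1,"dx": -0.0038,"dy": 0.0008,"dz": 0.001,"roll": 2.9},{"fingers": 1,"dx": -0.0049,"dy": 0.0011,"dz": 0.001,"roll": 4.3},{"fingers": 1,"dx": -0.0061,"dy": 0.0015,"dz": 0.001,"roll": 5.7},{"fingers": 1,"dx": -0.0072,"dy": 0.0018,"dz": 0.001,"roll": 7.2},{"fingers": 1,"dx": -0.0084,"dy": 0.002,"dz": 0.001,"roll": 8.6},{"fingers": 1,"dx": -0.0096,"dy": 0.0023,"dz": 0.001,"roll": 10},{"fingers": 1,"dx": -0.0108,"dy": 0.0025,"dz": 0.001,"roll": 11.5}]'

```text
time: 3.9
tool_pos: [0.6243, 0.0789, 0.057]
tcp_rot: [-1.89, -2.505, -0.002]
wrist_force: [-2.1, 8.1, 0.9]
width: -0.001
grip_force: 4.3
```

```bash
cat > f.py <<'E'
# f.py lever : push force along pin tangent, pin angle from contact, travelled
import sys,json,numpy as np
from workcell import read_state
from scipy.spatial.transform import Rotation as Ro
g=json.load(open("geo.json"));L=int(sys.argv[1]);s=float(sys.argv[2]);st=read_state()
x=s*Ro.from_rotvec(st["tcp_rot"]).as_matrix()[:2,0]; v=st["tool_pos"][:2]-np.array(g["V"][L])
# pin centre: on line 17mm ahead of face centre plane, 45 mm from pivot
n=np.array([-x[1],x[0]]); a=v@x+.017; b=np.sqrt(max(.045**2-a*a,0)); b=b if v@n>0 else -b
pin=a*x+b*n; ph=np.arctan2(pin[1],pin[0]); t=np.array([pin[1],-pin[0]])/.045
F=-st["wrist_force"][:2]
d=(g["ang"][L]-ph+np.pi)%(2*np.pi)-np.pi
print("t %.2f push %.2f face-normal %.2f side %.2f turned %.3f lateral off %.1f mm face-tangent err %.1f deg ang %.3f"%(st["time"],F@t,F@x,F@n,d,(v@n-b)*1e3,np.degrees(np.arcsin(a/.045)),ph), st["wrist_force"].round(2))
E
python3 f.py 0 -1
```

```text
t 3.90 push 8.34 face-normal 8.38 side -0.23 turned 0.132 lateral off -0.1 mm face-tangent err -4.4 deg ang 0.354 [-2.08  8.12  0.93]
```

step_arm --commands '[{"fingers": 1,"dx": -0.0011,"dy": 0.0004,"roll": 1.4},{"fingers": 1,"dx": -0.0023,"dy": 0.0008,"roll": 2.9},{"fingers": 1,"dx": -0.0034,"dy": 0.0011,"roll": 4.3},{"fingers": 1,"dx": -0.0046,"dy": 0.0015,"roll": 5.7},{"fingers": 1,"dx": -0.0057,"dy": 0.0018,"roll": 7.2},{"fingers": 1,"dx": -0.0069,"dy": 0.002,"roll": 8.6},{"fingers": 1,"dx": -0.0081,"dy": 0.0023,"roll": 10},{"fingers": 1,"dx": -0.0093,"dy": 0.0025,"roll": 11.5}]'

```text
invalid input
```

```bash
python3 f.py 0 -1
```

```text
t 3.90 push 8.34 face-normal 8.38 side -0.23 turned 0.132 lateral off -0.1 mm face-tangent err -4.4 deg ang 0.354 [-2.08  8.12  0.93]
```

All five keys are needed in each row.

step_arm --commands '[{"fingers": 1,"dx": -0.0011,"dy": 0.0004,"dz": 0,"roll": 1.4},{"fingers": 1,"dx": -0.0023,"dy": 0.0008,"dz": 0,"roll": 2.9},{"fingers": 1,"dx": -0.0034,"dy": 0.0011,"dz": 0,"roll": 4.3},{"fingers": 1,"dx": -0.0046,"dy": 0.0015,"dz": 0,"roll": 5.7},{"fingers": 1,"dx": -0.0057,"dy": 0.0018,"dz": 0,"roll": 7.2},{"fingers": 1,"dx": -0.0069,"dy": 0.002,"dz": 0,"roll": 8.6},{"fingers": 1,"dx": -0.0081,"dy": 0.0023,"dz": 0,"roll": 10},{"fingers": 1,"dx": -0.0093,"dy": 0.0025,"dz": 0,"roll": 11.5}]'

```text
time: 4.9
tool_pos: [0.6298, 0.0711, 0.0566]
tcp_rot: [-2.132, -2.303, -0.003]
wrist_force: [0.2, 10.0, -2.7]
width: 0.003
grip_force: 4.6
```

```bash
python3 f.py 0 -1
```

```text
t 4.90 push 9.87 face-normal 9.99 side -1.02 turned 0.326 lateral off -0.2 mm face-tangent err -4.8 deg ang 0.160 [ 0.25 10.04 -2.71]
```

step_arm --commands '[{"fingers": 1,"dx": -0.0011,"dy": 0.0004,"dz": 0,"roll": 1.4},{"fingers": 1,"dx": -0.0023,"dy": 0.0008,"dz": 0,"roll": 2.9},{"fingers": 1,"dx": -0.0034,"dy": 0.0011,"dz": 0,"roll": 4.3}]'

```text
time: 5.28
tool_pos: [0.6315, 0.0678, 0.0567]
tcp_rot: [-2.217, -2.222, -0.004]
wrist_force: [-0.2, 9.7, -2.5]
width: 0.001
grip_force: 4.7
```

```bash
python3 f.py 0 -1
```

```text
t 5.28 push 9.63 face-normal 9.66 side 0.14 turned 0.400 lateral off -0.1 mm face-tangent err -4.8 deg ang 0.086 [-0.16  9.66 -2.52]
```

step_arm --commands '[{"fingers": 1,"dx": -0.0011,"dy": 0.0004,"dz": 0,"roll": 1.4},{"fingers": 1,"dx": -0.0023,"dy": 0.0008,"dz": 0,"roll": 2.9},{"fingers": 1,"dx": -0.0034,"dy": 0.0011,"dz": 0,"roll": 4.3},{"fingers": 1,"dx": -0.0046,"dy": 0.0015,"dz": 0,"roll": 5.7}]'

```text
time: 5.78
tool_pos: [0.6336, 0.0633, 0.0569]
tcp_rot: [-2.325, -2.109, -0.005]
wrist_force: [1.6, 8.8, -2.4]
width: -0.0
grip_force: 4.8
```

```bash
python3 f.py 0 -1
```

```text
t 5.78 push 8.84 face-normal 8.94 side -0.70 turned 0.499 lateral off 0.2 mm face-tangent err -4.8 deg ang -0.013 [ 1.57  8.83 -2.38]
```

step_arm --commands '[{"fingers": 1,"dx": -0.0011,"dy": 0.0004,"dz": 0,"roll": 1.4},{"fingers": 1,"dx": -0.0023,"dy": 0.0008,"dz": 0,"roll": 2.9},{"fingers": 1,"dx": -0.0034,"dy": 0.0011,"dz": 0,"roll": 4.3},{"fingers": 1,"dx": -0.0046,"dy": 0.0015,"dz": 0,"roll": 5.7},{"fingers": 1,"dx": -0.0057,"dy": 0.0018,"dz": 0,"roll": 7.2}]'

```text
time: 6.4
tool_pos: [0.6355, 0.0576, 0.0571]
tcp_rot: [-2.454, -1.959, -0.007]
wrist_force: [3.0, 8.6, -2.5]
width: -0.001
grip_force: 5.2
```

```bash
python3 f.py 0 -1
```

```text
t 6.40 push 8.89 face-normal 9.02 side -1.01 turned 0.617 lateral off 0.4 mm face-tangent err -5.3 deg ang -0.131 [ 2.98  8.57 -2.5 ]
```

step_arm --commands '[{"fingers": 1,"dx": -0.0011,"dy": 0.0004,"dz": 0,"roll": 1.4},{"fingers": 1,"dx": -0.0023,"dy": 0.0008,"dz": 0,"roll": 2.9},{"fingers": 1,"dx": -0.0034,"dy": 0.0011,"dz": 0,"roll": 4.3},{"fingers": 1,"dx": -0.0046,"dy": 0.0015,"dz": 0,"roll": 5.7},{"fingers": 1,"dx": -0.0057,"dy": 0.0018,"dz": 0,"roll": 7.2}]'

```text
time: 7.02
tool_pos: [0.6368, 0.0519, 0.0574]
tcp_rot: [-2.572, -1.801, -0.009]
wrist_force: [4.9, 12.2, -3.7]
width: 0.002
grip_force: 5.9
```

```bash
python3 f.py 0 -1
```

```text
t 7.03 push 13.04 face-normal 13.16 side -0.46 turned 0.728 lateral off 0.6 mm face-tangent err -6.1 deg ang -0.242 [ 4.94 12.21 -3.7 ]
```

step_arm --commands '[{"fingers": 1,"dx": 0,"dy": 0,"dz": 0,"roll": 0}]'

```text
time: 7.15
tool_pos: [0.6369, 0.0518, 0.0575]
tcp_rot: [-2.572, -1.802, -0.009]
wrist_force: [3.9, 10.2, -3.0]
width: -0.001
grip_force: 5.6
```

```bash
python3 f.py 0 -1
```

```text
t 7.15 push 10.83 face-normal 10.91 side -0.23 turned 0.731 lateral off 0.7 mm face-tangent err -5.9 deg ang -0.245 [ 3.94 10.18 -3.03]
```

step_arm --commands '[{"fingers": 1,"dx": 0.014,"dy": 0,"dz": 0,"roll": 0},{"fingers": 1,"dx": 0.014,"dy": 0,"dz": -0.05,"roll": 0}]'

```text
time: 7.4
tool_pos: [0.6358, 0.0623, 0.1025]
tcp_rot: [-2.567, -1.803, 0.015]
wrist_force: [-0.2, 0.3, -0.6]
width: 0.001
grip_force: 0.0
```

```bash
python3 plan.py 2 1 27 .058
```

```text
t 7.4 goal [ 0.4506 -0.034   0.058 ] shift mm [-153.3 -141.1   46.6] roll -49.5 q6 0.41 tilt [-0.011 -0.001 -1.   ]
```

step_arm --commands '[{"fingers": 1,"dx": -0.153,"dy": -0.141,"dz": 0,"roll": -49.5},{"fingers": 1,"dx": -0.153,"dy": -0.141,"dz": 0,"roll": -49.5},{"fingers": 1,"dx": -0.153,"dy": -0.141,"dz": 0,"roll": -49.5},{"fingers": 1,"dx": -0.153,"dy": -0.141,"dz": 0,"roll": -49.5},{"fingers": 1,"dx": -0.153,"dy": -0.141,"dz": 0,"roll": -49.5},{"fingers": 1,"dx": -0.153,"dy": -0.141,"dz": 0.048,"roll": -49.5},{"fingers": 1,"dx": -0.153,"dy": -0.141,"dz": 0.048,"roll": -49.5}]'

```text
time: 8.28
tool_pos: [0.4515, -0.0338, 0.0565]
tcp_rot: [-1.576, -2.709, 0.006]
wrist_force: [0.0, -0.3, -0.8]
width: 0.003
grip_force: 0.0
```

```bash
python3 plan.py 2 1 17 .058
```

```text
t 8.28 goal [ 0.4456 -0.0253  0.058 ] shift mm [10.3 -0.9 -1.4] roll -0.1 q6 -0.65 tilt [-0.008  0.    -1.   ]
```

step_arm --commands '[{"fingers": 1,"dx": 0.005,"dy": -0.001,"dz": 0,"roll": 0},{"fingers": 1,"dx": 0.01,"dy": -0.001,"dz": 0,"roll": 0},{"fingers": 1,"dx": 0.0126,"dy": -0.0018,"dz": 0,"roll": 2.9},{"fingers": 1,"dx": 0.0149,"dy": -0.0025,"dz": 0,"roll": 5.7},{"fingers": 1,"dx": 0.0172,"dy": -0.003,"dz": 0,"roll": 8.6},{"fingers": 1,"dx": 0.0196,"dy": -0.0035,"dz": 0,"roll": 11.5},{"fingers": 1,"dx": 0.022,"dy": -0.0038,"dz": 0,"roll": 14.3},{"fingers": 1,"dx": 0.0244,"dy": -0.004,"dz": 0,"roll": 17.2}]'

```text
time: 9.28
tool_pos: [0.4426, -0.0166, 0.0613]
tcp_rot: [1.962, 2.443, 0.001]
wrist_force: [3.9, -9.3, -2.6]
width: 0.001
grip_force: 4.7
```

```bash
python3 f.py 2 1
```

```text
t 9.28 push 9.99 face-normal 9.88 side 1.84 turned 0.225 lateral off -5.9 mm face-tangent err -4.3 deg ang -2.849 [ 3.92 -9.25 -2.64]
```

step_arm --commands '[{"fingers": 1,"dx": 0.0011,"dy": -0.0014,"dz": 0.001,"roll": 1.4},{"fingers": 1,"dx": 0.0023,"dy": -0.0028,"dz": 0.002,"roll": 2.9},{"fingers": 1,"dx": 0.0034,"dy": -0.0041,"dz": 0.003,"roll": 4.3},{"fingers": 1,"dx": 0.0046,"dy": -0.0055,"dz": 0.004,"roll": 5.7}]'

```text
time: 9.78
tool_pos: [0.4372, -0.0133, 0.0583]
tcp_rot: [2.08, 2.342, 0.004]
wrist_force: [2.1, -7.9, 1.8]
width: 0.004
grip_force: 4.2
```

```bash
python3 f.py 2 1
```

```text
t 9.78 push 8.12 face-normal 8.06 side 1.13 turned 0.329 lateral off -3.1 mm face-tangent err -4.1 deg ang -2.952 [ 2.08 -7.87  1.84]
```

Still slack; I continue with 0.125 rad and a further 2 mm outward.

step_arm --commands '[{"fingers": 1,"dx": 0.0011,"dy": -0.001,"dz": 0,"roll": 1.4},{"fingers": 1,"dx": 0.0023,"dy": -0.0018,"dz": 0.0,"roll": 2.9},{"fingers": 1,"dx": 0.0034,"dy": -0.0026,"dz": 0.0,"roll": 4.3},{"fingers": 1,"dx": 0.0046,"dy": -0.0034,"dz": 0.0,"roll": 5.7},{"fingers": 1,"dx": 0.0057,"dy": -0.0038,"dz": 0.0,"roll": 7.2}]'

```text
time: 10.4
tool_pos: [0.4314, -0.008, 0.0574]
tcp_rot: [2.224, 2.209, 0.002]
wrist_force: [3.1, -9.5, -0.7]
width: -0.004
grip_force: 4.4
```

```bash
python3 f.py 2 1
```

```text
t 10.40 push 9.72 face-normal 9.53 side 3.15 turned 0.457 lateral off -0.2 mm face-tangent err -3.9 deg ang -3.081 [ 3.08 -9.55 -0.73]
```

step_arm --commands '[{"fingers": 1,"dx": 0.0011,"dy": -0.0004,"dz": 0,"roll": 1.4},{"fingers": 1,"dx": 0.0023,"dy": -0.0008,"dz": 0.0,"roll": 2.9},{"fingers": 1,"dx": 0.0034,"dy": -0.0011,"dz": 0.0,"roll": 4.3}]'

```text
time: 10.78
tool_pos: [0.43, -0.0048, 0.0572]
tcp_rot: [2.306, 2.124, 0.001]
wrist_force: [1.6, -10.0, -1.5]
width: -0.001
grip_force: 4.7
```

```bash
python3 f.py 2 1
```

```text
t 10.78 push 10.01 face-normal 9.86 side 2.45 turned 0.529 lateral off -0.1 mm face-tangent err -4.1 deg ang 3.131 [  1.64 -10.03  -1.49]
```

step_arm --commands '[{"fingers": 1,"dx": 0.0011,"dy": -0.0004,"dz": 0,"roll": 1.4},{"fingers": 1,"dx": 0.0023,"dy": -0.0008,"dz": 0.0,"roll": 2.9},{"fingers": 1,"dx": 0.0034,"dy": -0.0011,"dz": 0.0,"roll": 4.3}]'

```text
time: 11.15
tool_pos: [0.4288, -0.0014, 0.057]
tcp_rot: [2.384, 2.036, 0.0]
wrist_force: [1.8, -10.7, -0.3]
width: -0.001
grip_force: 5.1
```

```bash
python3 f.py 2 1
```

```text
t 11.15 push 10.57 face-normal 10.34 side 3.44 turned 0.599 lateral off 0.0 mm face-tangent err -4.4 deg ang 3.061 [  1.78 -10.75  -0.33]
```

step_arm --commands '[{"fingers": 1,"dx": 0.0011,"dy": -0.0004,"dz": 0,"roll": 1.4},{"fingers": 1,"dx": 0.0023,"dy": -0.0008,"dz": 0.0,"roll": 2.9},{"fingers": 1,"dx": 0.0034,"dy": -0.0011,"dz": 0.0,"roll": 4.3}]'

```text
time: 11.52
tool_pos: [0.4278, 0.0019, 0.0568]
tcp_rot: [2.459, 1.946, -0.001]
wrist_force: [0.2, -11.4, -1.6]
width: 0.0
grip_force: 5.5
```

```bash
python3 f.py 2 1
```

```text
t 11.53 push 11.27 face-normal 11.08 side 2.85 turned 0.668 lateral off 0.1 mm face-tangent err -4.7 deg ang 2.991 [  0.23 -11.44  -1.58]
```

step_arm --commands '[{"fingers": 1,"dx": 0.0011,"dy": -0.0004,"dz": 0,"roll": 1.4},{"fingers": 1,"dx": 0.0023,"dy": -0.0008,"dz": 0.0,"roll": 2.9}]'

```text
time: 11.78
tool_pos: [0.4272, 0.0042, 0.0567]
tcp_rot: [2.507, 1.883, -0.002]
wrist_force: [-0.1, -11.3, 0.2]
width: -0.002
grip_force: 5.8
```

```bash
python3 f.py 2 1
```

```text
t 11.78 push 11.15 face-normal 10.93 side 3.02 turned 0.714 lateral off 0.2 mm face-tangent err -4.9 deg ang 2.945 [ -0.14 -11.34   0.21]
```

Lever 3 (index 2) is snug at about 11.7 N. Next is index 1.

step_arm --commands '[{"fingers": 1,"dx": -0.014,"dy": 0,"dz": 0,"roll": 0},{"fingers": 1,"dx": -0.014,"dy": 0,"dz": -0.05,"roll": 0},{"fingers": 1,"dx": -0.014,"dy": 0,"dz": -0.05,"roll": 0}]'

```text
time: 12.15
tool_pos: [0.4261, -0.0073, 0.1099]
tcp_rot: [2.508, 1.881, 0.012]
wrist_force: [0.6, 0.7, -0.6]
width: -0.001
grip_force: 0.0
```

```bash
python3 plan.py 1 1 27 .058
```

```text
t 12.15 goal [0.4689 0.1116 0.058 ] shift mm [126.    7.3  52.3] roll 45.6 q6 0.21 tilt [ 0.01 -0.   -1.  ]
```

step_arm --commands '[{"fingers": 1,"dx": 0.05,"dy": 0.007,"dz": 0,"roll": 45.6},{"fingers": 1,"dx": 0.126,"dy": 0.007,"dz": 0,"roll": 45.6},{"fingers": 1,"dx": 0.126,"dy": 0.007,"dz": 0,"roll": 45.6},{"fingers": 1,"dx": 0.126,"dy": 0.007,"dz": 0,"roll": 45.6},{"fingers": 1,"dx": 0.126,"dy": 0.007,"dz": 0.053,"roll": 45.6},{"fingers": 1,"dx": 0.126,"dy": 0.007,"dz": 0.053,"roll": 45.6},{"fingers": 1,"dx": 0.126,"dy": 0.007,"dz": 0.053,"roll": 45.6}]'

```text
time: 13.02
tool_pos: [0.4644, 0.1121, 0.0528]
tcp_rot: [-3.047, -0.766, -0.0]
wrist_force: [-0.0, 0.0, -0.0]
width: 0.002
grip_force: 0.0
```

```bash
python3 plan.py 1 1 17 .058
```

```text
t 13.03 goal [0.4777 0.1163 0.058 ] shift mm [13.8  2.7 -5.2] roll 0.1 q6 1.26 tilt [ 0.  0. -1.]
```

step_arm --commands '[{"fingers": 1,"dx": 0.006,"dy": 0.0027,"dz": -0.005,"roll": 0},{"fingers": 1,"dx": 0.0135,"dy": 0.0027,"dz": -0.005,"roll": 0},{"fingers": 1,"dx": 0.0161,"dy": 0.0019,"dz": -0.005,"roll": 2.9},{"fingers": 1,"dx": 0.0184,"dy": 0.0012,"dz": -0.005,"roll": 5.7},{"fingers": 1,"dx": 0.0207,"dy": 0.0007,"dz": -0.005,"roll": 8.6},{"fingers": 1,"dx": 0.0231,"dy": 0.0002,"dz": -0.005,"roll": 11.5},{"fingers": 1,"dx": 0.0255,"dy": -0.0001,"dz": -0.005,"roll": 14.3},{"fingers": 1,"dx": 0.0279,"dy": -0.0003,"dz": -0.005,"roll": 17.2}]'

```text
time: 14.02
tool_pos: [0.4855, 0.1244, 0.0564]
tcp_rot: [3.126, 0.297, -0.012]
wrist_force: [-7.7, -4.2, 0.0]
width: 0.001
grip_force: 4.1
```

```bash
python3 f.py 1 1
```

```text
t 14.03 push 8.56 face-normal 8.38 side 2.71 turned 0.223 lateral off -0.5 mm face-tangent err -4.4 deg ang 1.838 [-7.72 -4.24  0.05]
```

step_arm --commands '[{"fingers": 1,"dx": 0.0011,"dy": -0.0004,"dz": 0,"roll": 1.4},{"fingers": 1,"dx": 0.0023,"dy": -0.0008,"dz": 0.0,"roll": 2.9},{"fingers": 1,"dx": 0.0034,"dy": -0.0011,"dz": 0.0,"roll": 4.3},{"fingers": 1,"dx": 0.0046,"dy": -0.0015,"dz": 0.0,"roll": 5.7},{"fingers": 1,"dx": 0.0057,"dy": -0.0018,"dz": 0.0,"roll": 7.2},{"fingers": 1,"dx": 0.0069,"dy": -0.002,"dz": 0.0,"roll": 8.6}]'

```text
time: 14.78
tool_pos: [0.4911, 0.1279, 0.056]
tcp_rot: [3.139, 0.063, -0.014]
wrist_force: [-8.6, -3.0, -1.3]
width: 0.001
grip_force: 4.2
```

```bash
python3 f.py 1 1
```

```text
t 14.78 push 8.88 face-normal 8.67 side 2.67 turned 0.360 lateral off -0.7 mm face-tangent err -5.2 deg ang 1.702 [-8.56 -3.01 -1.31]
```

step_arm --commands '[{"fingers": 1,"dx": 0.0011,"dy": -0.0004,"dz": 0,"roll": 1.4},{"fingers": 1,"dx": 0.0023,"dy": -0.0008,"dz": 0.0,"roll": 2.9},{"fingers": 1,"dx": 0.0034,"dy": -0.0011,"dz": 0.0,"roll": 4.3},{"fingers": 1,"dx": 0.0046,"dy": -0.0015,"dz": 0.0,"roll": 5.7},{"fingers": 1,"dx": 0.0057,"dy": -0.0018,"dz": 0.0,"roll": 7.2}]'

```text
time: 15.4
tool_pos: [0.4962, 0.1302, 0.0557]
tcp_rot: [3.137, -0.135, -0.015]
wrist_force: [-8.3, -0.9, -0.2]
width: -0.001
grip_force: 4.5
```

```bash
python3 f.py 1 1
```

```text
t 15.40 push 8.33 face-normal 8.21 side 1.63 turned 0.474 lateral off -0.9 mm face-tangent err -5.8 deg ang 1.587 [-8.32 -0.92 -0.24]
```

step_arm --commands '[{"fingers": 1,"dx": 0.0013,"dy": -0.0004,"dz": 0,"roll": 1.4},{"fingers": 1,"dx": 0.0026,"dy": -0.0008,"dz": 0.0,"roll": 2.5},{"fingers": 1,"dx": 0.0038,"dy": -0.0012,"dz": 0.0,"roll": 3.6},{"fingers": 1,"dx": 0.005,"dy": -0.0016,"dz": 0.0,"roll": 4.7}]'

```text
time: 15.9
tool_pos: [0.5007, 0.1315, 0.0554]
tcp_rot: [3.128, -0.263, -0.017]
wrist_force: [-10.4, 0.0, -1.0]
width: -0.002
grip_force: 5.0
```

```bash
python3 f.py 1 1
```

```text
t 15.90 push 10.34 face-normal 10.23 side 1.73 turned 0.571 lateral off -0.8 mm face-tangent err -5.0 deg ang 1.490 [-10.38   0.    -1.01]
```

step_arm --commands '[{"fingers": 1,"dx": 0.0011,"dy": -0.0004,"dz": 0,"roll": 1.4},{"fingers": 1,"dx": 0.0023,"dy": -0.0009,"dz": 0.0,"roll": 2.9},{"fingers": 1,"dx": 0.0034,"dy": -0.0014,"dz": 0.0,"roll": 4.3}]'

```text
time: 16.27
tool_pos: [0.5039, 0.1324, 0.0553]
tcp_rot: [3.116, -0.38, -0.018]
wrist_force: [-9.9, 0.1, -0.5]
width: -0.004
grip_force: 5.2
```

```bash
python3 f.py 1 1
```

```text
t 16.27 push 9.83 face-normal 9.66 side 2.26 turned 0.639 lateral off -0.8 mm face-tangent err -5.4 deg ang 1.422 [-9.92  0.13 -0.53]
```

step_arm --commands '[{"fingers": 1,"dx": 0.0011,"dy": -0.0004,"dz": 0,"roll": 1.4},{"fingers": 1,"dx": 0.0023,"dy": -0.0008,"dz": 0.0,"roll": 2.9},{"fingers": 1,"dx": 0.0034,"dy": -0.0011,"dz": 0.0,"roll": 4.3}]'

```text
time: 16.65
tool_pos: [0.5071, 0.1329, 0.0552]
tcp_rot: [3.099, -0.497, -0.019]
wrist_force: [-11.7, 1.5, -1.2]
width: -0.006
grip_force: 5.7
```

```bash
python3 f.py 1 1
```

```text
t 16.65 push 11.77 face-normal 11.60 side 2.28 turned 0.706 lateral off -1.0 mm face-tangent err -5.9 deg ang 1.355 [-11.73   1.46  -1.25]
```

step_arm --commands '[{"fingers": 1,"dx": -0.014,"dy": 0,"dz": 0,"roll": 0},{"fingers": 1,"dx": -0.014,"dy": 0,"dz": -0.05,"roll": 0},{"fingers": 1,"dx": -0.014,"dy": 0,"dz": -0.05,"roll": 0}]'

```text
time: 17.02
tool_pos: [0.5045, 0.1388, 0.1129]
tcp_rot: [-3.098, 0.494, -0.018]
wrist_force: [1.9, 0.9, -0.2]
width: 0.004
grip_force: 0.0
```

```bash
python3 plan.py 3 -1 27 .058
```

```text
t 17.02 goal [ 0.5999 -0.0391  0.058 ] shift mm [145.4 139.7  55.6] roll -62.6 q6 2.11 tilt [ 0.012  0.003 -1.   ]
```

step_arm --commands '[{"fingers": 1,"dx": 0,"dy": 0,"dz": 0,"roll": 0}]'

```text
time: 17.15
tool_pos: [0.5008, 0.1378, 0.1086]
tcp_rot: [-3.101, 0.495, -0.005]
wrist_force: [-0.6, -0.2, -0.8]
width: -0.001
grip_force: 0.0
```

```bash
python3 plan.py 3 -1 27 .058;python3 - <<'E'
from workcell import *
s=read_state();print(s["tool_pos"],s["wrist_force"],s["q"])
E
```

```text
t 17.15 goal [ 0.5999 -0.0391  0.058 ] shift mm [149.2 137.4  50.8] roll -62.6 q6 2.11 tilt [ 0.003  0.001 -1.   ]
[0.50077715 0.13780717 0.10855986] [-0.58119314 -0.22823184 -0.80979311] [ 2.20618926e-01  8.05177140e-02  2.05852500e+00 -6.78388665e-05
  9.99243269e-01  2.10802225e+00]
```

step_arm --commands '[{"fingers": 1,"dx": 0.149,"dy": 0.137,"dz": 0,"roll": -62.6},{"fingers": 1,"dx": 0.149,"dy": 0.137,"dz": 0,"roll": -62.6},{"fingers": 1,"dx": 0.149,"dy": 0.137,"dz": 0,"roll": -62.6},{"fingers": 1,"dx": 0.149,"dy": 0.137,"dz": 0,"roll": -62.6},{"fingers": 1,"dx": 0.149,"dy": 0.137,"dz": 0,"roll": -62.6},{"fingers": 1,"dx": 0.149,"dy": 0.137,"dz": 0.05,"roll": -62.6},{"fingers": 1,"dx": 0.149,"dy": 0.137,"dz": 0.05,"roll": -62.6},{"fingers": 1,"dx": 0.149,"dy": 0.137,"dz": 0.05,"roll": -62.6}]'

```text
time: 18.15
tool_pos: [0.5983, -0.0391, 0.0572]
tcp_rot: [-2.909, -1.184, 0.001]
wrist_force: [0.6, -0.5, 0.7]
width: -0.002
grip_force: 0.0
```

```bash
python3 plan.py 3 -1 17 .058
```

```text
t 18.15 goal [ 0.5928 -0.0461  0.058 ] shift mm [-8.8  1.3 -0.8] roll -0.2 q6 0.69 tilt [-0.001  0.    -1.   ]
```

step_arm --commands '[{"fingers": 1,"dx": -0.004,"dy": 0.0013,"dz": 0,"roll": 0},{"fingers": 1,"dx": -0.0085,"dy": 0.0013,"dz": 0,"roll": 0},{"fingers": 1,"dx": -0.0111,"dy": 0.0021,"dz": 0,"roll": 2.9},{"fingers": 1,"dx": -0.0134,"dy": 0.0028,"dz": 0,"roll": 5.7},{"fingers": 1,"dx": -0.0157,"dy": 0.0033,"dz": 0,"roll": 8.6},{"fingers": 1,"dx": -0.0181,"dy": 0.0038,"dz": 0,"roll": 11.5},{"fingers": 1,"dx": -0.0205,"dy": 0.0041,"dz": 0,"roll": 14.3},{"fingers": 1,"dx": -0.0229,"dy": 0.0043,"dz": 0,"roll": 17.2}]'

```text
time: 19.15
tool_pos: [0.5894, -0.0575, 0.0596]
tcp_rot: [3.053, 0.735, 0.015]
wrist_force: [8.1, 5.4, -2.4]
width: -0.001
grip_force: 4.5
```

```bash
python3 f.py 3 -1
```

```text
t 19.15 push 9.76 face-normal 9.70 side 1.09 turned 0.205 lateral off 1.6 mm face-tangent err -5.7 deg ang -0.999 [ 8.14  5.38 -2.4 ]
```

step_arm --commands '[{"fingers": 1,"dx": -0.0011,"dy": 0.0002,"dz": 0,"roll": 1.4},{"fingers": 1,"dx": -0.0023,"dy": 0.0004,"dz": 0.001,"roll": 2.9},{"fingers": 1,"dx": -0.0034,"dy": 0.0006,"dz": 0.001,"roll": 4.3},{"fingers": 1,"dx": -0.0046,"dy": 0.0008,"dz": 0.002,"roll": 5.7},{"fingers": 1,"dx": -0.0057,"dy": 0.001,"dz": 0.002,"roll": 7.2},{"fingers": 1,"dx": -0.0069,"dy": 0.0012,"dz": 0.002,"roll": 8.6}]'

```text
time: 19.9
tool_pos: [0.5856, -0.0627, 0.059]
tcp_rot: [3.098, 0.505, 0.02]
wrist_force: [9.7, 2.3, 0.2]
width: 0.001
grip_force: 4.7
```

```bash
python3 f.py 3 -1
```

```text
t 19.90 push 9.70 face-normal 9.90 side -0.85 turned 0.322 lateral off 1.8 mm face-tangent err -7.5 deg ang -1.117 [9.65 2.34 0.17]
```

step_arm --commands '[{"fingers": 1,"dx": -0.0013,"dy": 0.0002,"dz": 0,"roll": 1},{"fingers": 1,"dx": -0.0025,"dy": 0.0004,"dz": 0.001,"roll": 2},{"fingers": 1,"dx": -0.0038,"dy": 0.0006,"dz": 0.001,"roll": 3}]'

```text
time: 20.27
tool_pos: [0.5828, -0.0649, 0.0584]
tcp_rot: [3.109, 0.425, 0.022]
wrist_force: [10.3, 0.2, 1.3]
width: -0.002
grip_force: 4.8
```

```bash
python3 f.py 3 -1
```

```text
t 20.27 push 9.67 face-normal 10.02 side -2.58 turned 0.394 lateral off 1.9 mm face-tangent err -6.4 deg ang -1.188 [10.34  0.2   1.25]
```

step_arm --commands '[{"fingers": 1,"dx": -0.0013,"dy": 0.0002,"dz": 0,"roll": 1},{"fingers": 1,"dx": -0.0025,"dy": 0.0004,"dz": 0,"roll": 2},{"fingers": 1,"dx": -0.0038,"dy": 0.0006,"dz": 0,"roll": 3},{"fingers": 1,"dx": -0.005,"dy": 0.0008,"dz": 0,"roll": 4.5}]'

```text
time: 20.78
tool_pos: [0.5783, -0.0676, 0.0582]
tcp_rot: [3.123, 0.302, 0.023]
wrist_force: [9.8, -2.3, -1.1]
width: -0.001
grip_force: 5.0
```

```bash
python3 f.py 3 -1
```

```text
t 20.77 push 8.78 face-normal 9.14 side -4.13 turned 0.503 lateral off 1.7 mm face-tangent err -4.6 deg ang -1.297 [ 9.76 -2.3  -1.06]
```

step_arm --commands '[{"fingers": 1,"dx": -0.0011,"dy": 0.0004,"dz": 0,"roll": 1.4},{"fingers": 1,"dx": -0.0023,"dy": 0.0008,"dz": 0,"roll": 2.9},{"fingers": 1,"dx": -0.0034,"dy": 0.0011,"dz": 0,"roll": 4.3}]'

```text
time: 21.15
tool_pos: [0.5749, -0.0695, 0.058]
tcp_rot: [3.133, 0.185, 0.022]
wrist_force: [9.4, -1.0, -0.8]
width: -0.003
grip_force: 4.9
```

```bash
python3 f.py 3 -1
```

```text
t 21.15 push 9.04 face-normal 9.22 side -2.07 turned 0.581 lateral off 1.4 mm face-tangent err -4.4 deg ang -1.375 [ 9.4  -0.97 -0.84]
```

Still slack; continue by 0.1 rad.

step_arm --commands '[{"fingers": 1,"dx": -0.0011,"dy": 0.0004,"dz": 0,"roll": 1.4},{"fingers": 1,"dx": -0.0023,"dy": 0.0008,"dz": 0,"roll": 2.9},{"fingers": 1,"dx": -0.0034,"dy": 0.0011,"dz": 0,"roll": 4.3},{"fingers": 1,"dx": -0.0046,"dy": 0.0015,"dz": 0,"roll": 5.7}]'

```text
time: 21.65
tool_pos: [0.5702, -0.0716, 0.0577]
tcp_rot: [3.139, 0.029, 0.021]
wrist_force: [9.7, -1.2, -1.9]
width: -0.002
grip_force: 4.8
```

```bash
python3 f.py 3 -1
```

```text
t 21.65 push 9.53 face-normal 9.65 side -1.36 turned 0.686 lateral off 1.1 mm face-tangent err -4.1 deg ang -1.480 [ 9.68 -1.18 -1.91]
```

step_arm --commands '[{"fingers": 1,"dx": -0.0011,"dy": 0.0004,"dz": 0,"roll": 1.4},{"fingers": 1,"dx": -0.0023,"dy": 0.0008,"dz": 0,"roll": 2.9},{"fingers": 1,"dx": -0.0034,"dy": 0.0011,"dz": 0,"roll": 4.3},{"fingers": 1,"dx": -0.0046,"dy": 0.0015,"dz": 0,"roll": 5.7}]'

```text
time: 22.15
tool_pos: [0.5655, -0.0733, 0.0576]
tcp_rot: [3.137, -0.127, 0.021]
wrist_force: [9.8, -2.4, -3.0]
width: 0.001
grip_force: 5.0
```

```bash
python3 f.py 3 -1
```

```text
t 22.15 push 9.84 face-normal 9.97 side -1.60 turned 0.788 lateral off 1.0 mm face-tangent err -4.0 deg ang -1.583 [ 9.81 -2.4  -3.04]
```

step_arm --commands '[{"fingers": 1,"dx": -0.0011,"dy": 0.0004,"dz": 0,"roll": 1.4},{"fingers": 1,"dx": -0.0023,"dy": 0.0008,"dz": 0,"roll": 2.9},{"fingers": 1,"dx": -0.0034,"dy": 0.0011,"dz": 0,"roll": 4.3},{"fingers": 1,"dx": -0.0046,"dy": 0.0015,"dz": 0,"roll": 5.7}]'

```text
time: 22.65
tool_pos: [0.5609, -0.0746, 0.0576]
tcp_rot: [3.127, -0.283, 0.022]
wrist_force: [10.9, -3.1, -3.5]
width: -0.003
grip_force: 5.3
```

```bash
python3 f.py 3 -1
```

```text
t 22.65 push 11.13 face-normal 11.24 side -1.10 turned 0.883 lateral off 0.8 mm face-tangent err -4.2 deg ang -1.677 [10.86 -3.1  -3.51]
```

step_arm --commands '[{"fingers": 1,"dx": -0.0011,"dy": 0.0004,"dz": 0,"roll": 1.4},{"fingers": 1,"dx": -0.0023,"dy": 0.0008,"dz": 0,"roll": 2.9}]'

```text
time: 22.9
tool_pos: [0.5587, -0.075, 0.0576]
tcp_rot: [3.119, -0.362, 0.022]
wrist_force: [10.6, -3.1, -3.3]
width: -0.001
grip_force: 5.5
```

```bash
python3 f.py 3 -1; python3 plan.py 0 -1 27 .057 -0.245
python3 - <<'E'
from workcell import *
import cv2
p,d=read_camera("top");cv2.imwrite("pics/t2.png",cv2.resize(p[150:265,225:360],None,fx=5,fy=5,interpolation=cv2.INTER_CUBIC))
E
```

```text
t 22.90 push 10.97 face-normal 11.05 side -0.58 turned 0.929 lateral off 0.7 mm face-tangent err -4.5 deg ang -1.723 [10.63 -3.09 -3.25]
t 22.9 goal [0.637  0.0622 0.057 ] shift mm [  44.8 -151.5    1.3] roll -89.2 q6 1.63 tilt [ 0.014 -0.003 -1.   ]
```

View pics/t2.png

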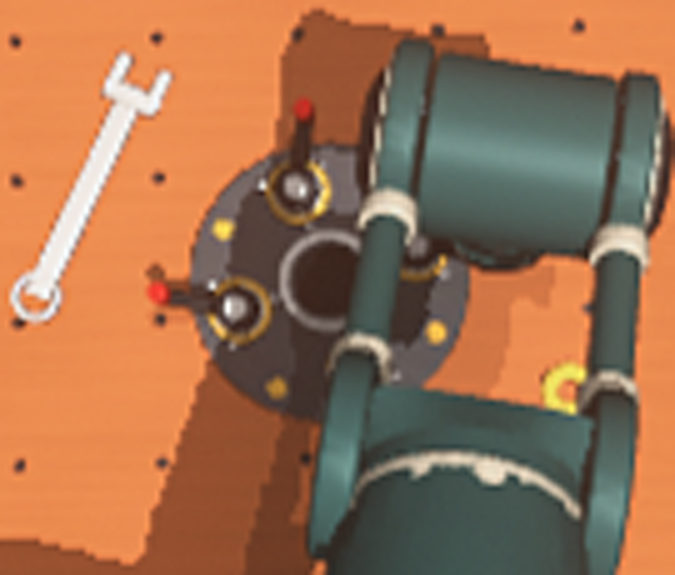

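The top view shows the lever 1 pin at (304,110), the lever 2 pin at (158,293), and the wrench and washer undisturbed. I give index 3 one last 0.05 rad, then move on to index 0.

step_arm --commands '[{"fingers": 1,"dx": -0.0011,"dy": 0.0004,"dz": 0,"roll": 1.4},{"fingers": 1,"dx": -0.0023,"dy": 0.0008,"dz": 0,"roll": 2.9},{"fingers": 1,"dx": 0.014,"dy": 0,"dz": 0,"roll": 2.9},{"fingers": 1,"dx": 0.016,"dy": 0,"dz": -0.05,"roll": 0},{"fingers": 1,"dx": 0.045,"dy": -0.045,"dz": -0.05,"roll": -90},{"fingers": 1,"dx": 0.045,"dy": -0.1,"dz": -0.05,"roll": -90},{"fingers": 1,"dx": 0.045,"dy": -0.151,"dz": -0.05,"roll": -90},{"fingers": 1,"dx": 0.045,"dy": -0.151,"dz": -0.05,"roll": -90}]'

```text
time: 23.95
tool_pos: [0.6314, 0.0671, 0.1048]
tcp_rot: [-3.031, -0.823, -0.001]
wrist_force: [0.1, -0.6, 1.0]
width: 0.0
grip_force: 0.0
```

```bash
python3 plan.py 0 -1 30 .057 -0.2
```

```text
t 23.95 goal [0.6369 0.0674 0.057 ] shift mm [ 4.8  2.5 47.8] roll -48.2 q6 1.11 tilt [ 0.     0.001 -1.   ]
```

step_arm --commands '[{"fingers": 1,"dx": 0.005,"dy": 0.0025,"dz": 0,"roll": -48.2},{"fingers": 1,"dx": 0.005,"dy": 0.0025,"dz": 0,"roll": -48.2},{"fingers": 1,"dx": 0.005,"dy": 0.0025,"dz": 0,"roll": -48.2},{"fingers": 1,"dx": 0.005,"dy": 0.0025,"dz": 0,"roll": -48.2},{"fingers": 1,"dx": 0.005,"dy": 0.0025,"dz": 0.03,"roll": -48.2},{"fingers": 1,"dx": 0.005,"dy": 0.0025,"dz": 0.048,"roll": -48.2},{"fingers": 1,"dx": 0.005,"dy": 0.0025,"dz": 0.048,"roll": -48.2}]'

```text
time: 24.82
tool_pos: [0.6342, 0.0636, 0.054]
tcp_rot: [-2.441, -1.973, 0.006]
wrist_force: [0.3, -0.8, -0.2]
width: -0.002
grip_force: 0.0
```

```bash
python3 plan.py 0 -1 17 .057 -0.245; python3 plan.py 0 -1 17 .057 -0.12
```

```text
t 24.82 goal [0.6346 0.0525 0.057 ] shift mm [-10.8   2.7  -3. ] roll 2.0 q6 0.27 tilt [-0.005 -0.    -1.   ]
t 24.82 goal [0.6335 0.0584 0.057 ] shift mm [-5.2  0.4 -3. ] roll -5.2 q6 0.27 tilt [-0.005 -0.    -1.   ]
```

step_arm --commands '[{"fingers": 1,"dx": -0.003,"dy": 0.0025,"dz": -0.002,"roll": 2},{"fingers": 1,"dx": -0.006,"dy": 0.0025,"dz": -0.002,"roll": 2},{"fingers": 1,"dx": -0.009,"dy": 0.0025,"dz": -0.002,"roll": 2}]'

```text
time: 25.2
tool_pos: [0.6375, 0.0542, 0.0594]
tcp_rot: [2.475, 1.933, 0.002]
wrist_force: [-0.3, 0.1, 0.5]
width: 0.001
grip_force: 0.0
```

```bash
python3 f.py 0 -1
```

```text
t 25.20 push 0.05 face-normal 0.04 side 0.27 turned 0.679 lateral off 2.5 mm face-tangent err -3.0 deg ang -0.193 [-0.25  0.1   0.5 ]
```

step_arm --commands '[{"fingers": 1,"dx": -0.0011,"dy": 0.0,"dz": 0.001,"roll": 1.4},{"fingers": 1,"dx": -0.0023,"dy": 0.0,"dz": 0.001,"roll": 2.9},{"fingers": 1,"dx": -0.0034,"dy": 0,"dz": 0.001,"roll": 4.3},{"fingers": 1,"dx": -0.0046,"dy": 0,"dz": 0.001,"roll": 5.7},{"fingers": 1,"dx": -0.0057,"dy": 0.0002,"dz": 0.001,"roll": 7.2},{"fingers": 1,"dx": -0.0069,"dy": 0.0004,"dz": 0.001,"roll": 8.6},{"fingers": 1,"dx": -0.0081,"dy": 0.0007,"dz": 0.001,"roll": 10}]'

```text
time: 26.08
tool_pos: [0.6376, 0.0496, 0.0581]
tcp_rot: [-2.636, -1.707, -0.01]
wrist_force: [4.3, 10.5, -1.2]
width: -0.001
grip_force: 6.1
```

```bash
python3 f.py 0 -1
```

```text
t 26.07 push 11.25 face-normal 11.31 side 0.32 turned 0.769 lateral off 0.7 mm face-tangent err -7.9 deg ang -0.283 [ 4.33 10.46 -1.24]
```

step_arm --commands '[{"fingers": 1,"dx": -0.0012,"dy": 0.0003,"dz": 0,"roll": 0.7},{"fingers": 1,"dx": -0.0024,"dy": 0.0006,"dz": 0,"roll": 1.4},{"fingers": 1,"dx": -0.0036,"dy": 0.0009,"dz": 0,"roll": 2.1},{"fingers": 1,"dx": -0.0048,"dy": 0.0012,"dz": 0,"roll": 3},{"fingers": 1,"dx": -0.006,"dy": 0.0015,"dz": 0,"roll": 4}]'

```text
time: 26.7
tool_pos: [0.6372, 0.0439, 0.058]
tcp_rot: [-2.694, -1.615, -0.012]
wrist_force: [6.5, 12.6, -4.0]
width: 0.001
grip_force: 7.0
```

```bash
python3 f.py 0 -1
```

```text
t 26.70 push 14.12 face-normal 14.16 side 0.23 turned 0.887 lateral off 1.1 mm face-tangent err -5.2 deg ang -0.401 [ 6.47 12.6  -4.03]
```

step_arm --commands '[{"fingers": 1,"dx": -0.0012,"dy": 0.0003,"dz": 0,"roll": 1.2},{"fingers": 1,"dx": -0.0024,"dy": 0.0006,"dz": 0,"roll": 2.4},{"fingers": 1,"dx": -0.0036,"dy": 0.0009,"dz": 0,"roll": 3.6},{"fingers": 1,"dx": -0.0048,"dy": 0.0012,"dz": 0,"roll": 5},{"fingers": 1,"dx": -0.006,"dy": 0.0015,"dz": 0,"roll": 6.4},{"fingers": 1,"dx": -0.0072,"dy": 0.0018,"dz": 0,"roll": 7.8}]'

```text
time: 27.45
tool_pos: [0.6366, 0.0368, 0.0583]
tcp_rot: [-2.798, -1.427, -0.016]
wrist_force: [8.9, 12.4, -5.2]
width: 0.0
grip_force: 7.7
```

```bash
python3 f.py 0 -1; python3 plan.py 2 1 30 .057 2.945
```

```text
t 27.45 push 15.20 face-normal 15.26 side 0.09 turned 1.025 lateral off 1.4 mm face-tangent err -5.1 deg ang -0.539 [ 8.88 12.41 -5.18]
t 27.45 goal [ 0.4263 -0.0089  0.057 ] shift mm [-160.4 -143.5   -0.8] roll -24.7 q6 0.64 tilt [ 0.009  0.005 -1.   ]
```

step_arm --commands '[{"fingers": 1,"dx": -0.0012,"dy": 0.0004,"dz": 0,"roll": 1.2},{"fingers": 1,"dx": -0.0024,"dy": 0.0008,"dz": 0,"roll": 2.4},{"fingers": 1,"dx": -0.0036,"dy": 0.0012,"dz": 0,"roll": 3.6},{"fingers": 1,"dx": -0.0048,"dy": 0.0016,"dz": 0,"roll": 5},{"fingers": 1,"dx": -0.006,"dy": 0.002,"dz": 0,"roll": 6.4}]'

```text
time: 28.08
tool_pos: [0.6356, 0.0309, 0.0588]
tcp_rot: [-2.873, -1.269, -0.019]
wrist_force: [11.5, 13.6, -4.2]
width: -0.001
grip_force: 8.4
```

```bash
python3 f.py 0 -1; python3 plan.py 2 1 30 .057 2.945
```

```text
t 28.07 push 17.79 face-normal 17.80 side 0.72 turned 1.136 lateral off 2.1 mm face-tangent err -5.1 deg ang -0.650 [11.46 13.64 -4.24]
t 28.07 goal [ 0.4263 -0.0089  0.057 ] shift mm [-170.4 -128.    -0.6] roll -31.1 q6 0.74 tilt [ 0.011  0.005 -1.   ]
```

step_arm --commands '[{"fingers": 1,"dx": -0.0015,"dy": 0.0005,"dz": 0,"roll": 1.4},{"fingers": 1,"dx": 0.014,"dy": 0,"dz": 0,"roll": 1.4},{"fingers": 1,"dx": 0.015,"dy": 0,"dz": -0.05,"roll": 0},{"fingers": 1,"dx": -0.03,"dy": -0.03,"dz": -0.05,"roll": -10},{"fingers": 1,"dx": -0.17,"dy": -0.128,"dz": -0.05,"roll": -31},{"fingers": 1,"dx": -0.17,"dy": -0.128,"dz": -0.05,"roll": -31},{"fingers": 1,"dx": -0.17,"dy": -0.128,"dz": -0.05,"roll": -31},{"fingers": 1,"dx": -0.17,"dy": -0.128,"dz": -0.01,"roll": -31}]'

```text
time: 29.08
tool_pos: [0.4215, -0.0138, 0.0698]
tcp_rot: [2.424, 1.989, 0.006]
wrist_force: [1.3, 0.1, 0.0]
width: 0.001
grip_force: 0.0
```

```bash
python3 plan.py 2 1 17 .057 2.945
```

```text
t 29.07 goal [0.4288 0.0038 0.057 ] shift mm [18.7  3.6 12.8] roll 0.0 q6 0.11 tilt [ 0.007 -0.002 -1.   ]
```

step_arm --commands '[{"fingers": 1,"dx": 0.006,"dy": 0.0036,"dz": 0.013,"roll": 0},{"fingers": 1,"dx": 0.016,"dy": 0.0036,"dz": 0.013,"roll": 0},{"fingers": 1,"dx": 0.0199,"dy": 0.0031,"dz": 0.013,"roll": 1.4},{"fingers": 1,"dx": 0.0212,"dy": 0.0026,"dz": 0.013,"roll": 2.9},{"fingers": 1,"dx": 0.0225,"dy": 0.0021,"dz": 0.013,"roll": 4.3},{"fingers": 1,"dx": 0.0237,"dy": 0.0018,"dz": 0.013,"roll": 5.7},{"fingers": 1,"dx": 0.0249,"dy": 0.0015,"dz": 0.013,"roll": 7.2},{"fingers": 1,"dx": 0.026,"dy": 0.0013,"dz": 0.013,"roll": 8.6}]'

```text
time: 30.08
tool_pos: [0.4278, 0.0102, 0.0542]
tcp_rot: [2.566, 1.807, -0.009]
wrist_force: [-1.6, -13.1, -3.5]
width: 0.001
grip_force: 6.8
```

```bash
python3 f.py 2 1
```

```text
t 30.07 push 12.94 face-normal 12.89 side 2.90 turned 0.844 lateral off 0.2 mm face-tangent err -1.0 deg ang 2.816 [ -1.61 -13.12  -3.54]
```

step_arm --commands '[{"fingers": 1,"dx": 0.0012,"dy": -0.0004,"dz": -0.001,"roll": 1.4},{"fingers": 1,"dx": 0.0024,"dy": -0.0008,"dz": -0.002,"roll": 2.9},{"fingers": 1,"dx": 0.0036,"dy": -0.0011,"dz": -0.002,"roll": 4.3},{"fingers": 1,"dx": 0.0048,"dy": -0.0015,"dz": -0.002,"roll": 5.7},{"fingers": 1,"dx": 0.006,"dy": -0.0018,"dz": -0.002,"roll": 7.2},{"fingers": 1,"dx": 0.0072,"dy": -0.002,"dz": -0.002,"roll": 8.6},{"fingers": 1,"dx": 0.0084,"dy": -0.0023,"dz": -0.002,"roll": 10},{"fingers": 1,"dx": 0.0096,"dy": -0.0025,"dz": -0.002,"roll": 11.5}]'

```text
time: 31.08
tool_pos: [0.4268, 0.0197, 0.0555]
tcp_rot: [2.735, 1.542, -0.014]
wrist_force: [-5.9, -15.1, -1.2]
width: -0.001
grip_force: 7.9
```

```bash
python3 f.py 2 1; python3 plan.py 1 1 30 .057 1.355
```

```text
t 31.07 push 16.05 face-normal 15.95 side 2.80 turned 1.023 lateral off 1.5 mm face-tangent err -2.3 deg ang 2.637 [ -5.86 -15.1   -1.22]
t 31.07 goal [0.4943 0.135  0.057 ] shift mm [133.5  -1.9  -2.6] roll 71.2 q6 0.54 tilt [-0.007 -0.006 -1.   ]
```

step_arm --commands '[{"fingers": 1,"dx": 0.0012,"dy": -0.0003,"dz": 0,"roll": 1.4},{"fingers": 1,"dx": 0.0024,"dy": -0.0006,"dz": 0,"roll": 2.9},{"fingers": 1,"dx": 0.0036,"dy": -0.0009,"dz": 0,"roll": 4.3},{"fingers": 1,"dx": 0.0048,"dy": -0.0012,"dz": 0,"roll": 5.7},{"fingers": 1,"dx": 0.006,"dy": -0.0015,"dz": 0,"roll": 7.2}]'

```text
time: 31.7
tool_pos: [0.4277, 0.0254, 0.0553]
tcp_rot: [2.826, 1.367, -0.017]
wrist_force: [-9.0, -15.5, 0.5]
width: 0.001
grip_force: 8.4
```

```bash
python3 f.py 2 1; python3 plan.py 1 1 30 .057 1.355
```

```text
t 31.70 push 17.89 face-normal 17.78 side 2.56 turned 1.134 lateral off 1.6 mm face-tangent err -3.1 deg ang 2.526 [ -9.03 -15.53   0.51]
t 31.7 goal [0.4943 0.135  0.057 ] shift mm [127.2 -15.8  -3. ] roll 64.0 q6 0.68 tilt [-0.008 -0.007 -1.   ]
```

step_arm --commands '[{"fingers": 1,"dx": 0.001,"dy": -0.0003,"dz": 0,"roll": 1.4},{"fingers": 1,"dx": -0.014,"dy": 0,"dz": 0,"roll": 1.4},{"fingers": 1,"dx": -0.014,"dy": 0,"dz": -0.05,"roll": 8},{"fingers": 1,"dx": 0.03,"dy": -0.016,"dz": -0.05,"roll": 64},{"fingers": 1,"dx": 0.08,"dy": -0.016,"dz": -0.05,"roll": 64},{"fingers": 1,"dx": 0.127,"dy": -0.016,"dz": -0.05,"roll": 64},{"fingers": 1,"dx": 0.127,"dy": -0.016,"dz": -0.05,"roll": 64},{"fingers": 1,"dx": 0.127,"dy": -0.016,"dz": -0.05,"roll": 64}]'

```text
time: 32.7
tool_pos: [0.4988, 0.1392, 0.1073]
tcp_rot: [-3.129, 0.272, -0.002]
wrist_force: [-0.7, 1.0, -0.4]
width: 0.0
grip_force: 0.0
```

```bash
python3 plan.py 1 1 17 .057 1.355
```

```text
t 32.7 goal [0.507  0.1322 0.057 ] shift mm [ 9.2  5.5 50.3] roll 2.4 q6 1.97 tilt [ 0.001  0.001 -1.   ]
```

step_arm --commands '[{"fingers": 1,"dx": -0.004,"dy": 0.0055,"dz": 0.03,"roll": 1},{"fingers": 1,"dx": -0.004,"dy": 0.0055,"dz": 0.05,"roll": 1},{"fingers": 1,"dx": 0.006,"dy": 0.0055,"dz": 0.05,"roll": 1},{"fingers": 1,"dx": 0.0105,"dy": 0.005,"dz": 0.05,"roll": 2},{"fingers": 1,"dx": 0.0117,"dy": 0.0047,"dz": 0.05,"roll": 3},{"fingers": 1,"dx": 0.0129,"dy": 0.0044,"dz": 0.05,"roll": 4},{"fingers": 1,"dx": 0.0141,"dy": 0.004,"dz": 0.05,"roll": 5},{"fingers": 1,"dx": 0.0153,"dy": 0.0036,"dz": 0.05,"roll": 6}]'

```text
time: 33.7
tool_pos: [0.5084, 0.1322, 0.0564]
tcp_rot: [3.111, -0.431, -0.013]
wrist_force: [-10.9, 3.5, 3.8]
width: -0.001
grip_force: 6.0
```

```bash
python3 f.py 1 1
```

```text
t 33.70 push 11.41 face-normal 11.42 side -0.44 turned 0.737 lateral off -0.7 mm face-tangent err -1.6 deg ang 1.324 [-10.87   3.53   3.78]
```

step_arm --commands '[{"fingers": 1,"dx": 0.0014,"dy": -0.0004,"dz": 0,"roll": 1.5},{"fingers": 1,"dx": 0.0028,"dy": -0.0008,"dz": 0,"roll": 3},{"fingers": 1,"dx": 0.0042,"dy": -0.0012,"dz": 0,"roll": 4.5},{"fingers": 1,"dx": 0.0056,"dy": -0.0016,"dz": 0,"roll": 6},{"fingers": 1,"dx": 0.007,"dy": -0.0019,"dz": 0,"roll": 7.5},{"fingers": 1,"dx": 0.0084,"dy": -0.0022,"dz": 0,"roll": 9},{"fingers": 1,"dx": 0.0098,"dy": -0.0025,"dz": 0,"roll": 10.5},{"fingers": 1,"dx": 0.0112,"dy": -0.0028,"dz": 0,"roll": 12}]'

```text
time: 34.7
tool_pos: [0.5187, 0.1321, 0.0559]
tcp_rot: [3.048, -0.755, -0.016]
wrist_force: [-12.8, 4.3, 3.0]
width: 0.001
grip_force: 6.9
```

```bash
python3 f.py 1 1
```

```text
t 34.70 push 13.34 face-normal 13.30 side 2.16 turned 0.955 lateral off -0.7 mm face-tangent err -1.2 deg ang 1.106 [-12.77   4.29   3.03]
```

step_arm --commands '[{"fingers": 1,"dx": 0.0013,"dy": -0.0003,"dz": 0,"roll": 1},{"fingers": 1,"dx": 0.0026,"dy": -0.0006,"dz": 0,"roll": 2},{"fingers": 1,"dx": 0.0039,"dy": -0.0009,"dz": 0,"roll": 3},{"fingers": 1,"dx": 0.0052,"dy": -0.0012,"dz": 0,"roll": 4},{"fingers": 1,"dx": 0.0065,"dy": -0.0014,"dz": 0,"roll": 5},{"fingers": 1,"dx": 0.0078,"dy": -0.0015,"dz": 0,"roll": 6},{"fingers": 1,"dx": 0.009,"dy": -0.0015,"dz": 0,"roll": 7},{"fingers": 1,"dx": 0.01,"dy": -0.0015,"dz": 0,"roll": 8}]'

```text
time: 35.7
tool_pos: [0.5276, 0.1297, 0.0555]
tcp_rot: [2.988, -0.966, -0.019]
wrist_force: [-13.1, 7.7, 2.5]
width: -0.003
grip_force: 8.1
```

```bash
python3 f.py 1 1; python3 plan.py 3 -1 30 .057 -1.76
```

```text
t 35.70 push 15.10 face-normal 15.16 side 1.44 turned 1.152 lateral off -0.4 mm face-tangent err 2.1 deg ang 0.909 [-13.14   7.7    2.48]
t 35.7 goal [ 0.5702 -0.0758  0.057 ] shift mm [154.7 141.7  -2.5] roll -25.0 q6 2.38 tilt [-0.012  0.003 -1.   ]
```

step_arm --commands '[{"fingers": 1,"dx": 0.0012,"dy": -0.0001,"dz": 0,"roll": 1},{"fingers": 1,"dx": 0.0024,"dy": -0.0001,"dz": 0,"roll": 2},{"fingers": 1,"dx": 0.0036,"dy": -0.0001,"dz": 0,"roll": 3},{"fingers": 1,"dx": 0.0048,"dy": -0.0001,"dz": 0,"roll": 4}]'

```text
time: 36.2
tool_pos: [0.5316, 0.1278, 0.0555]
tcp_rot: [2.953, -1.07, -0.019]
wrist_force: [-14.7, 12.0, 2.4]
width: 0.004
grip_force: 9.1
```

```bash
python3 f.py 1 1; python3 plan.py 3 -1 30 .057 -1.76
```

```text
t 36.20 push 18.99 face-normal 19.04 side 0.20 turned 1.250 lateral off -0.4 mm face-tangent err 3.7 deg ang 0.811 [-14.75  12.05   2.38]
t 36.2 goal [ 0.5702 -0.0758  0.057 ] shift mm [160.  131.6  -2.8] roll -29.0 q6 2.45 tilt [-0.012  0.004 -1.   ]
```

step_arm --commands '[{"fingers": 1,"dx": -0.016,"dy": 0,"dz": 0,"roll": 0},{"fingers": 1,"dx": -0.016,"dy": 0,"dz": -0.05,"roll": 0},{"fingers": 1,"dx": 0.01,"dy": 0.02,"dz": -0.05,"roll": -29},{"fingers": 1,"dx": 0.16,"dy": 0.131,"dz": -0.05,"roll": -29},{"fingers": 1,"dx": 0.16,"dy": 0.131,"dz": -0.05,"roll": -29},{"fingers": 1,"dx": 0.16,"dy": 0.131,"dz": -0.05,"roll": -29},{"fingers": 1,"dx": 0.16,"dy": 0.131,"dz": -0.05,"roll": -29},{"fingers": 1,"dx": 0.16,"dy": 0.131,"dz": -0.05,"roll": -29}]'

```text
time: 37.2
tool_pos: [0.5774, -0.0783, 0.1074]
tcp_rot: [-3.128, 0.295, -0.003]
wrist_force: [-1.3, -0.2, 0.4]
width: 0.002
grip_force: 0.0
```

```bash
python3 plan.py 3 -1 17 .057 -1.76
```

```text
t 37.2 goal [ 0.5574 -0.0733  0.057 ] shift mm [-20.7  -1.1  50.4] roll 0.1 q6 1.58 tilt [ 0.002  0.    -1.   ]
```

step_arm --commands '[{"fingers": 1,"dx": 0,"dy": -0.001,"dz": 0.035,"roll": 0},{"fingers": 1,"dx": -0.006,"dy": -0.001,"dz": 0.05,"roll": 0},{"fingers": 1,"dx": -0.017,"dy": -0.001,"dz": 0.05,"roll": 0},{"fingers": 1,"dx": -0.0218,"dy": -0.0007,"dz": 0.05,"roll": 1.2},{"fingers": 1,"dx": -0.0231,"dy": -0.0003,"dz": 0.05,"roll": 2.5},{"fingers": 1,"dx": -0.0244,"dy": 0.0001,"dz": 0.05,"roll": 3.8},{"fingers": 1,"dx": -0.0257,"dy": 0.0005,"dz": 0.05,"roll": 5.1},{"fingers": 1,"dx": -0.027,"dy": 0.0009,"dz": 0.05,"roll": 6.4}]'

```text
time: 38.2
tool_pos: [0.5561, -0.0745, 0.0602]
tcp_rot: [3.106, -0.467, 0.023]
wrist_force: [11.3, -2.7, -2.8]
width: -0.003
grip_force: 5.6
```

```bash
python3 f.py 3 -1
```

```text
t 38.20 push 11.60 face-normal 11.57 side 0.78 turned 0.988 lateral off -0.4 mm face-tangent err -5.0 deg ang -1.782 [11.29 -2.66 -2.77]
```

step_arm --commands '[{"fingers": 1,"dx": -0.0012,"dy": 0.0004,"dz": 0.001,"roll": 1.2},{"fingers": 1,"dx": -0.0024,"dy": 0.0008,"dz": 0.002,"roll": 2.4},{"fingers": 1,"dx": -0.0036,"dy": 0.0011,"dz": 0.002,"roll": 3.8},{"fingers": 1,"dx": -0.0048,"dy": 0.0015,"dz": 0.002,"roll": 5.2},{"fingers": 1,"dx": -0.006,"dy": 0.0018,"dz": 0.002,"roll": 6.6},{"fingers": 1,"dx": -0.0072,"dy": 0.002,"dz": 0.002,"roll": 8},{"fingers": 1,"dx": -0.0084,"dy": 0.0023,"dz": 0.002,"roll": 9.4},{"fingers": 1,"dx": -0.0096,"dy": 0.0025,"dz": 0.002,"roll": 10.8}]'

```text
time: 39.2
tool_pos: [0.5481, -0.0755, 0.0596]
tcp_rot: [3.049, -0.757, 0.03]
wrist_force: [12.6, -6.2, -0.4]
width: -0.001
grip_force: 6.7
```

```bash
python3 f.py 3 -1
```

```text
t 39.20 push 13.98 face-normal 14.02 side 0.45 turned 1.147 lateral off -0.4 mm face-tangent err -6.7 deg ang -1.942 [12.61 -6.16 -0.36]
```

step_arm --commands '[{"fingers": 1,"dx": -0.0014,"dy": 0.0004,"dz": 0.001,"roll": 1},{"fingers": 1,"dx": -0.0028,"dy": 0.0008,"dz": 0.001,"roll": 2},{"fingers": 1,"dx": -0.0042,"dy": 0.0011,"dz": 0.001,"roll": 3},{"fingers": 1,"dx": -0.0056,"dy": 0.0015,"dz": 0.001,"roll": 4.5},{"fingers": 1,"dx": -0.0069,"dy": 0.0018,"dz": 0.001,"roll": 6},{"fingers": 1,"dx": -0.0081,"dy": 0.002,"dz": 0.001,"roll": 7.5},{"fingers": 1,"dx": -0.0092,"dy": 0.0023,"dz": 0.001,"roll": 9}]'

```text
time: 40.08
tool_pos: [0.5397, -0.0743, 0.0591]
tcp_rot: [2.98, -0.993, 0.033]
wrist_force: [12.0, -9.7, 1.1]
width: -0.002
grip_force: 7.7
```

```bash
python3 f.py 3 -1
```

```text
t 40.08 push 15.30 face-normal 15.43 side -0.60 turned 1.321 lateral off -0.4 mm face-tangent err -5.7 deg ang -2.115 [11.99 -9.74  1.1 ]
```

step_arm --commands '[{"fingers": 1,"dx": -0.0013,"dy": 0.0004,"dz": 0,"roll": 1},{"fingers": 1,"dx": -0.0026,"dy": 0.0008,"dz": 0,"roll": 2},{"fingers": 1,"dx": -0.0039,"dy": 0.0011,"dz": 0,"roll": 3.2},{"fingers": 1,"dx": -0.0052,"dy": 0.0014,"dz": 0,"roll": 4.4},{"fingers": 1,"dx": -0.0063,"dy": 0.0017,"dz": 0,"roll": 5.6}]'

```text
time: 40.7
tool_pos: [0.5336, -0.0723, 0.0589]
tcp_rot: [-2.928, 1.137, -0.034]
wrist_force: [12.4, -12.5, -1.6]
width: 0.002
grip_force: 8.6
```

```bash
python3 f.py 3 -1
```

```text
t 40.70 push 17.44 face-normal 17.53 side -0.86 turned 1.453 lateral off -0.2 mm face-tangent err -3.7 deg ang -2.248 [ 12.35 -12.47  -1.62]
```

Index 3 reads 17.4 N by wrist force and about 17.6 N by the grip reading. I add a slight extra push, then retract clear.

step_arm --commands '[{"fingers": 1,"dx": -0.001,"dy": 0.0003,"dz": 0,"roll": 1},{"fingers": 1,"dx": 0.016,"dy": 0,"dz": 0,"roll": 1},{"fingers": 1,"dx": 0.016,"dy": 0,"dz": -0.05,"roll": 0},{"fingers": 1,"dx": 0.016,"dy": 0,"dz": -0.1,"roll": 0},{"fingers": 1,"dx": 0.016,"dy": 0,"dz": -0.12,"roll": 0},{"fingers": 1,"dx": 0.016,"dy": 0,"dz": -0.12,"roll": 0}]'

```text
time: 41.45
tool_pos: [0.5378, -0.0796, 0.1763]
tcp_rot: [-2.927, 1.137, -0.008]
wrist_force: [0.6, -0.6, 0.2]
width: 0.001
grip_force: 0.0
```

```bash
python3 -c "
from workcell import *
print(read_state()['wrist_force'],finish_job())"
```

```text
the job is handed in; nothing more can be done
[ 0.60662681 -0.61225606  0.1807119 ] None
```

I handed the job in at about 41.5 s: all four levers were brought snug crosswise at roughly 11–13 N, then tightened crosswise to about 17.5–19 N. Single force readings scatter by about 1 N, the last small nudges on three levers were not re-read, and no verdict was returned.

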